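# Close up the ink caddy

### The arm

A 7-joint arm with a two-finger parallel gripper is mounted at the origin on the work surface. World frame = base frame: x ahead of the robot, y to its left, z up, the work surface at z = 0. Lengths are in m, angles in degrees, forces in N, time in s.
With the tool pointing down it reaches from about 0.425 to 0.875 m from the base axis. Payload 4.7 kg.
Tool frame: the origin (TCP) lies at the very end of the fingers, on their centre line; the grasp point (between the pads) lies 19 mm behind it (env.grasp_offset is the distance from the TCP to the grasp point, in m); z points along the fingers, y is the line along which they close (so a half turn about z gives the same grasp; the last joint's range is limited). The gripper opens to 87 mm and grips with 3 to 60 N. Pads are 19 mm wide; open, the fingers measure 117 mm over their backs; the gripper's body (75 mm by 190 mm) begins 51 mm behind the grasp point.
Start: joints at [-71.729, 18.392, -4.016, 83.108, 1.295, 78.541, -3.26], TCP at [0.195, 0.62, 0.223] pointing down, gripper open.
Joint ranges: [-163.93, 163.93], [-17.29, 119.83], [-79.2, 71.16], [3.27, 140.29], [-89.18, 269.18], [5.43, 117.66], [-154.24, 154.24]. Speed limits (degrees/s): [147.25, 147.25, 180, 180, 180, 180, 180].

### API

Orientations are given as [roll, pitch, yaw] about the fixed x, y, z axes, in that order (R = Rz(yaw) Ry(pitch) Rx(roll)).
In Python, from cell import env gives the robot as it stands. The module is installed in compiled form; this text tells all that it offers.
- The arm moves only by the tool drive_tool, never from a script. Its argument "moves" is one flat list of numbers, 5 for each row, row after row: the shift along the tool's x, y, z in units of 40 mm (1.0 is 40 mm), then the turn about the tool's z in units of 10 degrees (1.0 is 10 degrees), then the finger opening in mm, from 0 to 87. A call has 1 to 5 rows; each row is the pose to reach, as a shift and turn from the pose commanded when the call began, along the tool's axes at that moment; what a row does not reach only later rows make up. A row lasts 1/8 s, in which the tool goes at most 62.5 mm and 10.7 degrees, less where a joint would pass 70% of its speed; a pose out of reach is approached as far as the arm can. A call with a gripper value outside its range is refused whole. The fingers move at their own pace and stop on an object; "squeeze" is the grip in N (left out, the last holds). Time passes only in rows, so rows that repeat a pose let the fingers close. It gives the time, the measured TCP pose, the force, the opening and the grip force at its end, in the units of the state.
- env.get_obs(): the state, without advancing time (a new reading comes with each control period).
- env.read_camera(name): name is "scene" or "side" or "wrist"; returns (picture, depth): 420x560x3 uint8, red, green, blue; 420x560 float32, m along the optical axis (not along the pixel's ray), 0 where there is no reading.
- env.camera_model(name): a dict with "K" (3x3 intrinsics, pixels), "rvec" (rotation vector, rad) and "tvec" (3), from world to camera coordinates, as OpenCV has them; the wrist camera has in their place "tool_from_camera" (4x4, takes a point from camera to tool coordinates, whose origin is the TCP and whose axes are the flange's). Camera axes: x right, y down, z forward; pixel columns grow to the right and rows downward; lengths in m; the calibration is good to about 2 mm. A picture is of the moment at which its call begins: read the wrist's pose just before it. camera_model takes no time and is no camera call.
- env.sign_off(): hands the job in; it is judged then, once.
The state is a dict: "time_s": time; "qpos": joint angles; "joint_velocities": joint speeds; "effort": joint torques, N m; "tool_pos": TCP position; "tool_rot": TCP orientation; "force": force on the tool from outside, world axes, zero at the start; "wrist_torque": the same for the moment, N m; "grip_width": finger opening in m; "grasp_force": force on a finger pad.
Only numpy, scipy, OpenCV 4.12 (cv2) and the standard library are available. Lean on these libraries where they do the work, as an engineer would, in place of code of your own. Each camera call takes 0.05 s, during which the arm holds its last target. There are 200 camera calls.

### The job

Close up the wooden ink caddy for the night: press down every jar lid that still stands proud until it is fully home, and then swing the brass retaining bar across the lids until it rests against the stop in its catch. Keep the jars standing in their wells and leave the other things on the bench where they are.

Things in the scene. Friction and masses are not known exactly. Their poses are not given: they have to be found in the camera images.
- caddy: Fixed wooden ink caddy: open tray 216 (x) x 76 (y) x 45 high, three square wells 64 wide in a row along its x axis (centres at x = -70, 0, +70; floors 6 above the table), holding the three ink jars. Origin: underside centre, on the table. At its +x end a hinge block 80 high (x 108 to 142), at its -x end a catch block 78 high (x -128 to -108), both 44 wide.
- bar_catch (a point): Brass catch on the catch block, where the closed bar's end lies (118 from the caddy's centre, 84.5 above the table): a stop on the caddy's -y side under a lip whose top is 98 above the table; open towards +y.
- jar_red: Loose white ink jar with a red band, 58 diameter, body 54 high, about 250 g, standing in one of the caddy's wells (which one varies, about 3 play on each side). Origin: underside centre, z up.
- lid_red_top (a point): Centre of the top face of that jar's black press-on lid (60 diameter, 16 high). 77 above the table when fully home.
- lid_red (a joint): How far that lid stands proud of its seat, m: 0 fully home, up to 0.014. It goes down stiffly (about 7 N) and stays where it is left; a proud lid shows the white neck as a ring between the coloured band and the lid.
- jar_blue: Loose white ink jar with a blue band, 58 diameter, body 54 high, about 250 g, standing in one of the caddy's wells (which one varies, about 3 play on each side). Origin: underside centre, z up.
- lid_blue_top (a point): Centre of the top face of that jar's black press-on lid (60 diameter, 16 high). 77 above the table when fully home.
- lid_blue (a joint): How far that lid stands proud of its seat, m: 0 fully home, up to 0.014. It goes down stiffly (about 7 N) and stays where it is left; a proud lid shows the white neck as a ring between the coloured band and the lid.
- jar_yellow: Loose white ink jar with a yellow band, 58 diameter, body 54 high, about 250 g, standing in one of the caddy's wells (which one varies, about 3 play on each side). Origin: underside centre, z up.
- lid_yellow_top (a point): Centre of the top face of that jar's black press-on lid (60 diameter, 16 high). 77 above the table when fully home.
- lid_yellow (a joint): How far that lid stands proud of its seat, m: 0 fully home, up to 0.014. It goes down stiffly (about 7 N) and stays where it is left; a proud lid shows the white neck as a ring between the coloured band and the lid.
- bar (a joint): Angle of the flat brass retaining bar (259 x 16 x 8), swinging level about a vertical pin on the hinge block, rad: 0 closed, over the lids along the caddy's -x with its end in the catch; grows as it opens towards the caddy's +y side, to 1.6. Light friction, stays where left. Underside 80.5 above the table: it passes 3.5 over lids that are home; a proud lid blocks it.
- bar_knob (a point): Centre of the top of the red upright knob on the bar: 14 diameter, 30 tall above the bar's top face, top 118.5 above the table, 160 from the hinge pin; stands free all round for pushing or pinching from above.
- bar_hinge (a point): Hinge pin of the bar, at the bar's top face (88.5 above the table).
- lino: Bystander: tan linoleum printing block, 100 x 75 x 8, lying flat; origin under its centre.
- brayer: Bystander: ink roller lying down: black rubber roll 80 long, 32 diameter, dark wooden handle, about 145 long, 32 high; origin on the table near its middle.
- ink_spatula: Bystander: ink spatula lying flat, along its x axis; origin under its middle.
- mug: Bystander: white mug, 76 diameter, 85 high, handle on its +y side; origin under its centre.
- can: Bystander: spare closed jar on the table, 60 diameter, 70 high, NOT part of the caddy; origin under its centre.
- bowl: Bystander: terracotta bowl, 110 diameter, 50 high; origin under its centre.

How it is judged (in metres and radians):
On the way, in this order (a step that is already met when the one before it is completed fails the run):
1. all three lids are fully home (within 1.5 mm) (value of joint each of lid_red, lid_blue, lid_yellow below 0.0015 m), for 0.2 s.
2. the bar is swung into its catch (within 0.05 rad of the stop), lids still home (all of step 1 and value of joint bar below 0.05 rad), for 0.2 s.
At the end, for the whole second after the job is handed in: All three lids are within 1.5 mm of fully home, the bar lies at rest within 0.05 rad of its stop in the catch, and the three jars stand upright (within 0.1 rad) in their wells, within 15 mm of where they began (all of step 2 and velocity of joint bar between -0.05 and 0.05 rad/s and angle between each of jar_red, jar_blue, jar_yellow's own z axis and vertical below 0.1 rad and distance of each of jar_red, jar_blue, jar_yellow from where it was at the start of the episode below 0.015 m); the robot touches nothing.
It fails at once if a bystander (lino block, brayer, spatula, mug, spare jar, bowl) is moved more than 40 mm (distance of any of lino, brayer, ink_spatula, mug, can, bowl from where it was at the start of the episode above 0.04 m).
It also fails if it takes over 56 s, if anything falls off the work surface, if the arm or the gripper's body presses on something with over 40 N, if the wrist force passes 120 N, or if a joint passes its speed limit or range.

## Working session

There is one attempt and no reset: what is moved stays moved. The work goes in short steps, Python scripts to look and compute and a tool call to move; the robot and the scene stay as the last step left them, time stands still between calls to the robot, and variables do not carry over. Pictures are saved under pics/ and viewed, at most 10 in all, crops included, and the job is handed in when it is done.

Besides the shell and the picture viewer there is one more tool, called after "Emit:" by a JSON object that holds its "op" and its "data", one argument or row to a line. drive_tool: Moves the arm, as the interface text tells. Its arguments: {"type":"object","properties":{"moves":{"type":"array","items":{"type":"number"}},"squeeze":{"type":"number"}},"required":["moves"]}

```bash
mkdir -p pics; cat > h.py <<'E'
import numpy as np,cv2
from cell import env
from scipy.spatial.transform import Rotation as R
def snap(n,f):
    o=env.get_obs(); p,d=env.read_camera(n); cv2.imwrite(f'pics/{f}.png',p[:,:,::-1]); np.savez(f'pics/{f}.npz',p=p,d=d,pos=o['tool_pos'],rot=o['tool_rot']); return o
def cloud(n,f):
    z=np.load(f'pics/{f}.npz'); d=z['d']; m=env.camera_model(n); K=m['K']
    v,u=np.indices(d.shape); c=np.stack([(u-K[0,2])/K[0,0]*d,(v-K[1,2])/K[1,1]*d,d],-1)
    if n=='wrist':
        T=m['tool_from_camera']; c=c@T[:3,:3].T+T[:3,3]
        return c@R.from_euler('xyz',z['rot'],degrees=True).as_matrix().T+z['pos']
    Q=cv2.Rodrigues(np.array(m['rvec'],float))[0]; return (c-np.ravel(m['tvec']))@Q
E
python3 - <<'E'
from h import *
print(snap('scene','s1')); snap('side','d1')
a=cv2.imread('pics/s1.png');b=cv2.imread('pics/d1.png')
E
```

```text
{'time_s': 0.0, 'qpos': array([-71.73023929,  18.43788414,  -4.01806406,  83.17454701,
         1.29341961,  78.54201272,  -3.26161732]), 'joint_velocities': array([ 0.07270147, -0.01117565,  0.03016332, -0.04273612,  0.01254789,
        0.05391622, -0.15051732]), 'effort': array([ 6.50485958e-05, -4.91285419e+01, -4.03436981e-01, -3.12537146e+01,
       -6.38693897e-02,  4.33574268e-02,  1.88176305e-04]), 'tool_pos': array([0.1948916 , 0.61950733, 0.2214783 ]), 'tool_rot': array([-1.79890724e+02,  3.48740642e-03,  1.62540455e+02]), 'force': array([ 0.24863563, -0.14827379,  0.18057536]), 'wrist_torque': array([-0.04611435, -0.01086946,  0.03028535]), 'grasp_force': 0.0, 'grip_width': 0.08737499844601365}
```

View pics/s1.png

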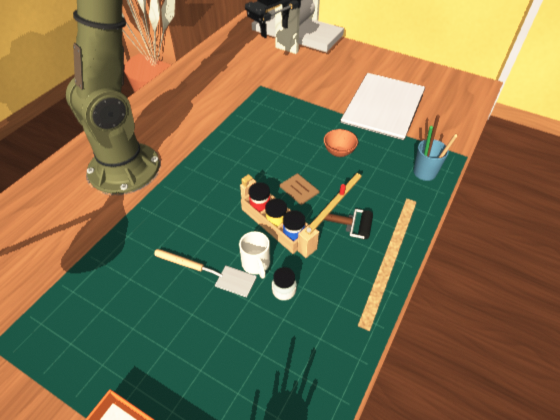

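View pics/d1.png

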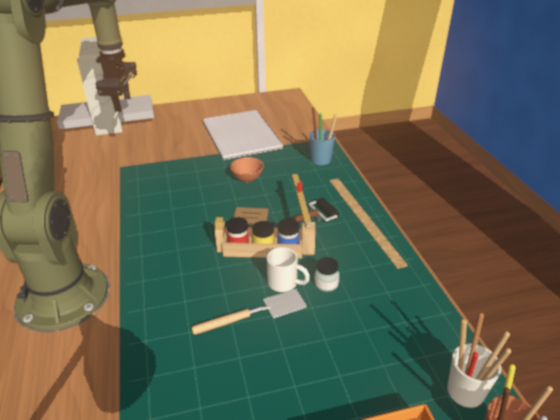

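The scene view shows the caddy with lids at about (260,190) red, (276,208) yellow and (294,219) blue. The hinge block is at (308,235), the catch at (247,185) and the knob at (342,188), with the bar open towards the bowl side. The mug at (255,250) and spare jar at (284,283) are on the caddy's -y side. Next I'll measure these.

```bash
python3 - <<'E'
from h import *
for n,f,P in (('scene','s1',dict(red=(260,190),yel=(276,207),blue=(294,219),hinge=(308,234),catch=(246,183),knob=(342,186),end=(358,176),mug=(255,240),can=(284,278))),('side','d1',dict(red=(237,226),yel=(263,231),blue=(288,228),hinge=(308,230),catch=(220,224),knob=(299,186),end=(295,178)))):
    C=cloud(n,f)
    for k,(u,v) in P.items(): print(n,k,np.round(np.median(C[v-1:v+2,u-1:u+2].reshape(-1,3),0),4))
    p=np.load(f'pics/{f}.npz')['p'].astype(int)
    # lid tops: dark pixels between z .07 and .1
    m=(p.max(2)<60)&(C[...,2]>.068)&(C[...,2]<.1)
    nl,L,s,c=cv2.connectedComponentsWithStats(m.astype(np.uint8))
    for i in range(1,nl):
        if s[i,4]>25:
            q=C[L==i]; print(f,c[i],s[i,4],np.round(np.median(q,0),4),np.round(np.percentile(q[:,2],[50,75,90,97]),4))
a=cv2.imread('pics/s1.png')[150:270,220:380]; b=cv2.imread('pics/d1.png')[165:285,200:360]
cv2.imwrite('pics/c1.png',np.vstack([cv2.resize(a,(640,300),interpolation=2)if 0 else cv2.resize(a[15:],None,fx=2.8,fy=2.8,interpolation=2),cv2.resize(b[:105],None,fx=2.8,fy=2.8,interpolation=2)]))
E
```

```text
scene red [0.475  0.0643 0.0864]
scene yel [0.5393 0.0419 0.0772]
scene blue [0.6053 0.0229 0.0854]
scene hinge [0.6579 0.0022 0.0803]
scene catch [0.4247 0.0681 0.0849]
scene knob [0.6748 0.1646 0.1182]
scene end [0.6891 0.2512 0.0879]
scene mug [ 0.5363 -0.0641  0.0487]
scene can [ 0.6656 -0.1369  0.0686]
s1 [131.80487805 154.02439024] 123 [0.0618 0.0101 0.0775] [0.0775 0.0841 0.0921 0.0988]
s1 [259.27891156 190.70068027] 294 [0.4728 0.0631 0.0865] [0.0865 0.0878 0.089  0.0899]
s1 [285.51309707 213.66563945] 649 [0.5821 0.0314 0.0804] [0.0804 0.0856 0.087  0.0887]
s1 [284.01476015 275.77490775] 271 [ 0.6629 -0.131   0.0699] [0.0699 0.0708 0.0719 0.0729]
side red [0.4662 0.0515 0.0874]
side yel [0.5331 0.0308 0.0749]
side blue [0.5975 0.0124 0.0854]
side hinge [ 0.649  -0.0036  0.0792]
side catch [0.4225 0.0646 0.0953]
side knob [0.6707 0.1627 0.1101]
side end [0.6825 0.2412 0.086 ]
d1 [233.61764706 223.92647059] 136 [0.4579 0.0671 0.0859] [0.0859 0.087  0.0878 0.0888]
```

View pics/c1.png

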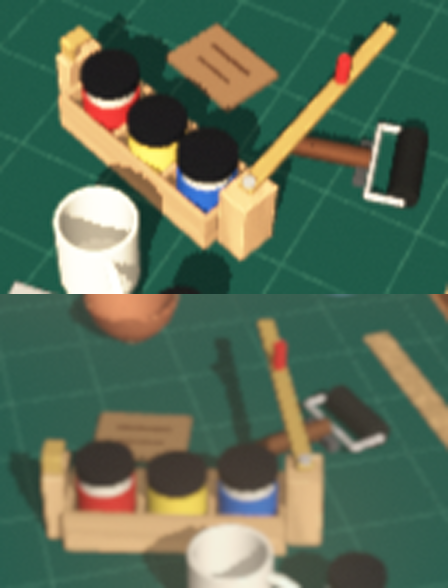

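Red stands about 10 mm proud and blue about 9 mm. Yellow looks home at about 77 mm. The caddy's yaw is about -17.5°, so the tool's x axis is the caddy's -x and the tool's y is the caddy's +y. I'll move above the caddy and look from close by.

Emit:
{"op": "drive_tool", "data": {
  "moves": [-1.0,-0.9,0,0,0,-2.1,-1.9,0,0,0,-3.2,-2.9,0,0,0,-4.3,-3.9,0,0,0,-5.3,-4.8,0,0,0]
}}

```text
time_s: 0.72
tool_pos: [0.3406, 0.371, 0.2223]
tool_rot: [-180.0, 0.0, 162.5]
force: [0.3, -1.0, 0.2]
grip_width: 0.0448
grasp_force: 0.0
```

Emit:
{"op": "drive_tool", "data": {
  "moves": [-1.0,-0.9,0,0,0,-2.1,-1.9,0,0,0,-3.2,-2.9,0,0,0,-4.3,-3.9,0,0,0,-5.3,-4.8,0,0,0]
}}

```text
time_s: 1.35
tool_pos: [0.4849, 0.1243, 0.2224]
tool_rot: [180.0, 0.0, 162.5]
force: [-0.2, 0.6, -0.9]
grip_width: 0.0018
grasp_force: 0.0
```

Emit:
{"op": "drive_tool", "data": {
  "moves": [-0.9,-0.8,0,0,0,-1.8,-1.6,0,0,0,-1.8,-1.6,0,0,0,-1.8,-1.6,0,0,0]
}}

```text
time_s: 1.85
tool_pos: [0.5333, 0.0445, 0.2221]
tool_rot: [180.0, -0.1, 162.5]
force: [-0.5, 0.8, 0.1]
grip_width: 0.0005
grasp_force: 0.0
```

```bash
python3 - <<'E'
from h import *
o=snap('wrist','w1'); print(o['tool_pos'],o['tool_rot'],o['qpos'])
C=cloud('wrist','w1'); p=np.load('pics/w1.npz')['p'].astype(int)
m=(p.max(2)<70)&(C[...,2]>.068)&(C[...,2]<.1)
nl,L,s,c=cv2.connectedComponentsWithStats(m.astype(np.uint8))
for i in range(1,nl):
    if s[i,4]>200:
        q=C[L==i]; print(c[i],s[i,4],np.round(q.mean(0),4),np.round(np.percentile(q[:,2],[25,50,75]),4),np.round(q.min(0),3),np.round(q.max(0),3))
E
```

```text
[0.53330219 0.04447754 0.22210629] [ 1.79993228e+02 -6.80417537e-02  1.62545775e+02] [-33.97242246   4.24735857  27.91056246 100.42160896  -2.08301318
  75.89222543  66.92880614]
```

View pics/w1.png

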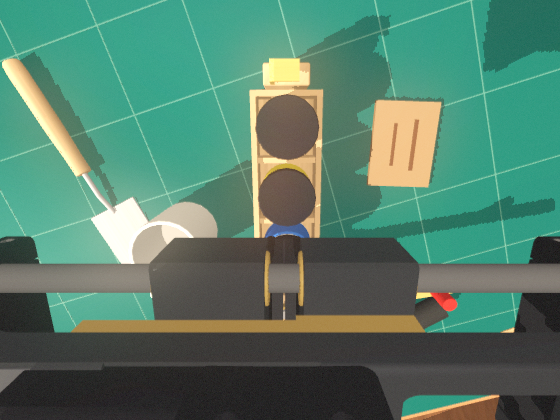

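The wrist view shows the red lid at (287,126), yellow at (286,195) and blue partly hidden at (288,228). The caddy axis lies along the image column, so the tool yaw matches.

```bash
python3 - <<'E'
from h import *
C=cloud('wrist','w1')
for k,(u,v) in dict(red=(287,126),rl=(260,126),rr=(315,126),yel=(286,195),yl=(262,195),yr=(311,195),catch=(285,70),wallL=(254,180),wallR=(319,180)).items(): print(k,np.round(np.median(C[v-2:v+3,u-2:u+3].reshape(-1,3),0),4))
o=np.load('pics/w1.npz'); t=R.from_euler('xyz',o['rot'],degrees=True).as_matrix()
for k,(u,v) in dict(red=(287,126),yel=(286,195)).items(): print(k,'units',np.round((C[v,u]-o['pos'])@t/.04,3))
E
```

```text
red [0.4674 0.069  0.0877]
rl [0.4601 0.0454 0.0876]
rr [0.4752 0.0936 0.0874]
yel [0.5319 0.048  0.0772]
yl [0.5245 0.0247 0.0771]
yr [0.5396 0.0722 0.0772]
catch [0.4226 0.0811 0.098 ]
wallL [0.5117 0.0173 0.0453]
wallR [0.5339 0.0862 0.0447]
red units [1.752 0.09  3.362]
yel units [0.057 0.072 3.613]
```

Emit:
{"op": "drive_tool", "data": {
  "moves": [1.0,0.05,1.2,0,0,1.75,0.08,2.4,0,0,1.75,0.08,3.1,0,0,1.75,0.08,3.3,0,0,1.75,0.08,3.4,0,0]
}}

```text
time_s: 2.52
tool_pos: [0.4683, 0.0688, 0.0873]
tool_rot: [180.0, 0.0, 162.6]
force: [-3.3, -0.5, 6.6]
grip_width: 0.0005
grasp_force: 3.4
```

Emit:
{"op": "drive_tool", "data": {
  "moves": [0,0,0.08,0,0,0,0,0.16,0,0,0,0,0.22,0,0,0,0,0.25,0,0,0,0,0.25,0,0]
}}

```text
time_s: 3.15
tool_pos: [0.4686, 0.0687, 0.0783]
tool_rot: [179.9, 0.0, 162.6]
force: [-3.6, 0.4, 5.4]
grip_width: 0.0004
grasp_force: 2.6
```

Emit:
{"op": "drive_tool", "data": {
  "moves": [0,0,0.03,0,0,0,0,0.05,0,0,0,0,0.07,0,0,0,0,0.07,0,0]
}}

```text
time_s: 3.65
tool_pos: [0.4688, 0.0689, 0.0775]
tool_rot: [179.9, -0.0, 162.5]
force: [-9.7, -0.7, 20.9]
grip_width: 0.0005
grasp_force: 10.1
```

Force rose to 21 N, so the red lid is home. Blue next.

Emit:
{"op": "drive_tool", "data": {
  "moves": [0,0,-1.0,0,0,-1.3,0,-1.1,0,0,-2.6,0,-1.1,0,0,-3.45,0,-0.9,0,0,-3.45,0,-0.4,0,0]
}}

```text
time_s: 4.28
tool_pos: [0.6036, 0.0253, 0.0913]
tool_rot: [180.0, 0.3, 162.4]
force: [-1.1, 0.1, -0.1]
grip_width: 0.0006
grasp_force: 0.0
```

Emit:
{"op": "drive_tool", "data": {
  "moves": [0,0,0.1,0,0,0,0,0.2,0,0,0,0,0.28,0,0,0,0,0.34,0,0,0,0,0.34,0,0]
}}

```text
time_s: 4.9
tool_pos: [0.6005, 0.0262, 0.0783]
tool_rot: [179.9, 0.2, 162.5]
force: [1.3, -1.0, 5.4]
grip_width: 0.0004
grasp_force: 2.4
```

Emit:
{"op": "drive_tool", "data": {
  "moves": [0,0,0.04,0,0,0,0,0.08,0,0,0,0,0.08,0,0,0,0,0.08,0,0]
}}

```text
time_s: 5.4
tool_pos: [0.6007, 0.026, 0.0773]
tool_rot: [179.9, 0.2, 162.5]
force: [-4.2, -3.4, 17.2]
grip_width: 0.0001
grasp_force: 8.6
```

Blue is home. I'll press yellow quickly too, then lift.

Emit:
{"op": "drive_tool", "data": {
  "moves": [0,0,-0.8,0,0,0.8,0,-0.8,0,0,1.7,0,-0.8,0,0,1.7,0,-0.2,0,0,1.7,0,-0.02,0,0]
}}

```text
time_s: 6.02
tool_pos: [0.5329, 0.0489, 0.077]
tool_rot: [179.9, -0.2, 162.6]
force: [-20.6, 0.1, 55.7]
grip_width: 0.0004
grasp_force: 27.9
```

Emit:
{"op": "drive_tool", "data": {
  "moves": [0,0,0,0,0,0,0,0.03,0,0,0,0,0.03,0,0]
}}

```text
time_s: 6.4
tool_pos: [0.5335, 0.0489, 0.0774]
tool_rot: [179.8, -0.2, 162.6]
force: [-15.0, 1.5, 33.4]
grip_width: 0.0005
grasp_force: 16.5
```

All three lids are home. Next I'll go above the knob, which I estimate at about (0.674, 0.168), and turn 40° so the fingers straddle it along the middle tangent.

Emit:
{"op": "drive_tool", "data": {
  "moves": [0,0,-1.2,0,0,0,0.3,-2.2,0.5,10,-0.5,1.2,-2.3,1.5,25,-1.0,2.1,-2.3,2.4,40,-1.6,2.9,-2.3,3.0,50]
}}

```text
time_s: 7.02
tool_pos: [0.6307, 0.1405, 0.1653]
tool_rot: [180.0, -0.1, 132.4]
force: [0.9, -0.7, 0.2]
grip_width: 0.0321
grasp_force: 0.0
```

```bash
python3 - <<'E'
from h import *
o=snap('scene','s2'); print(o['tool_pos'],o['tool_rot'],o['qpos'])
snap('wrist','w2')
t=R.from_euler('xyz',o['tool_rot'],degrees=True).as_matrix()
print(((np.array([.674,.168,.098])-o['tool_pos'])@t)/.04)
C=cloud('wrist','w2');p=np.load('pics/w2.npz')['p'].astype(int)
m=(p[...,0]>130)&(p[...,1]<70)&(C[...,2]>.09)&(C[...,2]<.13)
q=C[m];print(len(q),q.mean(0) if len(q) else 0, q.min(0) if len(q) else 0,q.max(0) if len(q) else 0)
E
```

```text
[0.63069095 0.14045589 0.16530635] [ 1.79957327e+02 -6.51307149e-02  1.32413318e+02] [-38.45868015  21.27763914  30.14592248  89.08396749 -11.09104115
  72.6136677   35.72735039]
[-0.22378896  1.26256649  1.68334613]
32 [0.66914529 0.17076479 0.1068684 ] [0.66761103 0.16596129 0.09358818] [0.6737025  0.17628915 0.11717748]
```

View pics/w2.png

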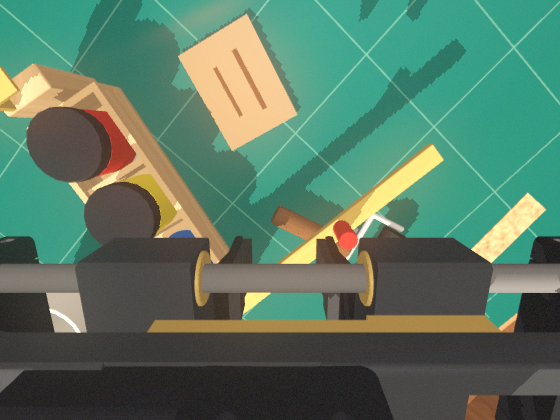

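The wrist view shows the red knob top at (350,241), consistent with (0.673, 0.170). I'll centre over it and go down around it.

Emit:
{"op": "drive_tool", "data": {
  "moves": [-0.1,0.7,0,0.6,55,-0.17,1.28,0,1.0,55,-0.17,1.28,0.4,1.0,55,-0.17,1.28,1.0,1.0,55,-0.17,1.28,1.65,1.0,55]
}}

```text
time_s: 7.75
tool_pos: [0.6712, 0.1666, 0.0973]
tool_rot: [-179.9, -0.0, 122.6]
force: [0.1, 0.3, 0.1]
grip_width: 0.055
grasp_force: 0.0
```

Emit:
{"op": "drive_tool", "data": {
  "moves": [0,0,0,0,26,0,0,0,0,26,0,0,0,0,26,0,0,0,0,26]
}}

```text
time_s: 8.25
tool_pos: [0.6734, 0.168, 0.0997]
tool_rot: [179.9, 0.0, 122.5]
force: [-0.5, -0.8, 0.5]
grip_width: 0.0281
grasp_force: 0.0
```

```bash
python3 - <<'E'
from h import *
o=env.get_obs(); print(o['tool_pos'],o['tool_rot'],o['force'],o['grip_width'],o['grasp_force'])
t=R.from_euler('xyz',o['tool_rot'],degrees=True).as_matrix()
h=np.array([.652,.011]); u=o['tool_pos'][:2]-h; r0=np.hypot(*u); a0=np.degrees(np.arctan2(u[1],u[0])); print(r0,a0)
for a in range(int(a0)+8,176,8):
    w=h+.16*np.array([np.cos(np.radians(a)),np.sin(np.radians(a))])
    print(a,np.round(w,3),np.round((np.r_[w,o['tool_pos'][2]]-o['tool_pos'])@t/.04,2))
E
```

```text
[0.67343224 0.16800894 0.09968169] [1.79908052e+02 1.72160706e-02 1.22543991e+02] [-0.49773557 -0.84822227  0.51945523] 0.02810406081514965 0.0
0.1584649796204028 82.22697703400935
90 [0.652 0.171] [ 0.35 -0.41 -0.  ]
98 [0.63  0.169] [ 0.62 -0.9  -0.  ]
106 [0.608 0.165] [ 0.81 -1.42 -0.  ]
114 [0.587 0.157] [ 0.93 -1.97 -0.  ]
122 [0.567 0.147] [ 0.98 -2.53 -0.  ]
130 [0.549 0.134] [ 0.95 -3.08 -0.01]
138 [0.533 0.118] [ 0.83 -3.63 -0.01]
146 [0.519 0.1  ] [ 0.65 -4.16 -0.01]
154 [0.508 0.081] [ 0.39 -4.65 -0.01]
162 [0.5  0.06] [ 0.07 -5.11 -0.01]
170 [0.494 0.039] [-0.32 -5.51 -0.01]
```

Now I'll follow the arc. The fingers don't pinch; the trailing one pushes the knob.

Emit:
{"op": "drive_tool", "data": {
  "moves": [0.35,-0.41,0,0,26,0.62,-0.9,0,0,26,0.81,-1.42,0,0,26,0.93,-1.97,0,0,26,0.98,-2.53,0,0,26]
}}

```text
time_s: 8.88
tool_pos: [0.5663, 0.1473, 0.0993]
tool_rot: [179.9, -0.0, 122.6]
force: [0.7, 1.2, 0.1]
grip_width: 0.0262
grasp_force: 0.4
```

Emit:
{"op": "drive_tool", "data": {
  "moves": [0,-0.55,0,0,26,-0.12,-1.1,0,0,26,-0.3,-1.63,0,0,26,-0.45,-1.85,0,0,26,-0.45,-1.85,0,0,26]
}}

```text
time_s: 9.5
tool_pos: [0.5143, 0.0911, 0.0991]
tool_rot: [179.9, 0.0, 122.5]
force: [-0.0, 0.5, 0.0]
grip_width: 0.0261
grasp_force: 0.0
```

```bash
python3 - <<'E'
from h import *
o=snap('scene','s3'); print(o['tool_pos'],o['tool_rot'],o['force'],o['grip_width'])
cv2.imwrite('pics/c3.png',cv2.resize(cv2.imread('pics/s3.png')[120:300,190:430],None,fx=2.5,fy=2.5,interpolation=2))
t=R.from_euler('xyz',o['tool_rot'],degrees=True).as_matrix()
h=np.array([.652,.011])
for a in (146,154,162,166,170):
    w=h+.16*np.array([np.cos(np.radians(a)),np.sin(np.radians(a))])
    print(a,np.round((np.r_[w,o['tool_pos'][2]]-o['tool_pos'])@t/.04,2))
E
```

```text
[0.51426555 0.09110392 0.09905753] [1.79933676e+02 1.60688366e-03 1.22466839e+02] [-0.02561756  0.46278125  0.04730779] 0.02606265067644144
146 [0.13 0.23 0.  ]
154 [-0.13 -0.26 -0.  ]
162 [-0.45 -0.72 -0.  ]
166 [-0.64 -0.92 -0.  ]
170 [-0.84 -1.12 -0.  ]
```

View pics/c3.png

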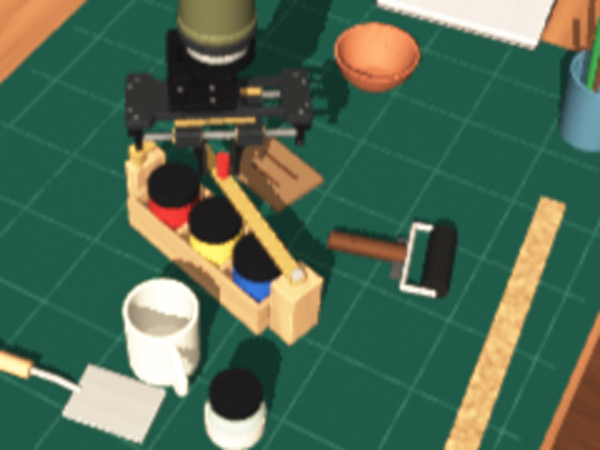

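The bar follows the tool and passes over the blue and yellow lids; the knob at (223,165) is between the fingers. I'll continue to the stop and watch the force.

Emit:
{"op": "drive_tool", "data": {
  "moves": [-0.13,-0.26,0,0,26,-0.29,-0.5,0,0,26,-0.45,-0.72,0,0,26,-0.52,-0.82,0,0,26,-0.52,-0.82,0,0,26]
}}

```text
time_s: 10.18
tool_pos: [0.4972, 0.0559, 0.0986]
tool_rot: [-180.0, -0.0, 122.5]
force: [-0.1, 0.5, 0.0]
grip_width: 0.0259
grasp_force: 0.0
```

Emit:
{"op": "drive_tool", "data": {
  "moves": [-0.08,-0.1,0,0,26,-0.15,-0.2,0,0,26,-0.15,-0.2,0,0,26]
}}

```text
time_s: 10.55
tool_pos: [0.4971, 0.0524, 0.0993]
tool_rot: [179.4, -0.1, 122.7]
force: [9.5, 12.0, -7.6]
grip_width: 0.0261
grasp_force: 6.6
```

There's about 15 N of resistance, and the geometry puts the knob at about 163° (closed is 162.5°). I'll back off, lift and look.

Emit:
{"op": "drive_tool", "data": {
  "moves": [0.1,0.13,0,0,27,0.1,0.13,0,0,36,0.1,0.13,0,0,40,0.1,0.13,-0.6,0,40,0.1,0.13,-1.5,0,40]
}}

```text
time_s: 11.18
tool_pos: [0.4948, 0.0523, 0.1581]
tool_rot: [-179.8, -0.0, 122.5]
force: [0.2, 0.2, 0.8]
grip_width: 0.0399
grasp_force: 0.0
```

Emit:
{"op": "drive_tool", "data": {
  "moves": [0,0.8,-0.8,0,40,0,2.0,-1.0,0,40,0,3.2,-1.0,0,40,0,4.4,-1.0,0,40,0,4.4,-1.0,0,40]
}}

```text
time_s: 11.8
tool_pos: [0.6455, 0.1502, 0.1961]
tool_rot: [-179.8, 0.0, 122.7]
force: [-0.4, -0.4, -0.5]
grip_width: 0.0399
grasp_force: 0.0
```

```bash
python3 - <<'E'
from h import *
o=snap('scene','s4'); print(o['tool_pos'],o['force'])
snap('wrist','w4')
a=cv2.resize(cv2.imread('pics/s4.png')[145:265,220:350],None,fx=3,fy=3,interpolation=2)
b=cv2.resize(cv2.imread('pics/w4.png'),(480,360))
cv2.imwrite('pics/c4.png',np.hstack([a,b])[:, :800])
C=cloud('scene','s4')
p=np.load('pics/s4.npz')['p'].astype(int)
m=(C[...,2]>.083)&(C[...,2]<.093)&(C[...,0]>.45)&(C[...,0]<.64)&(C[...,1]<.2)&(C[...,1]>-.02)&(p[...,0]>120)&(p[...,2]<120)
q=C[m];l=cv2.fitLine(q[:,:2].astype(np.float32),cv2.DIST_HUBER,0,.01,.01).ravel();print(len(q),l,np.degrees(np.arctan2(l[1],l[0]))%180)
for y in (q[:,2],): print(np.percentile(y,[5,50,95]))
E
```

```text
[0.64547816 0.15016035 0.19609073] [-0.36467972 -0.37502135 -0.52149585]
364 [ 0.9552568  -0.29577765  0.55196303  0.03979533] 162.79582
[0.08458194 0.08780702 0.09079349]
```

View pics/c4.png

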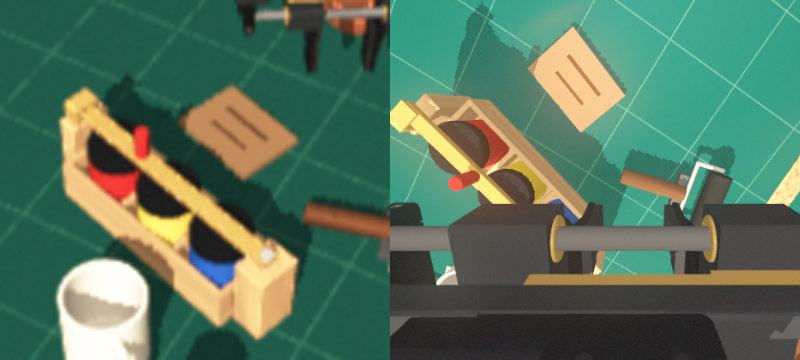

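The bar lies along the caddy axis at 162.8°, with its end under the catch at about (80,103). No white neck rings show on any jar, and the tool is clear of everything.

```bash
python3 -c "from cell import env; print(env.sign_off())"
```

```text
the job is handed in; nothing more can be done
None
```

I pressed the red and blue lids home (yellow already was), swung the bar to the stop in its catch, and handed the job in with the arm clear; the final check showed the bar at 162.8° against about 162.5° for closed, and sign-off gave no verdict.

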